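Start the thread of the sample press screw

ROBOT

A 6-joint arm with a two-finger parallel gripper is mounted at the origin on a cart in front of the work surface, level with it; the furniture and walls round the work are solid. World frame = base frame: x ahead of the robot, y to its left, z up, the work surface at z = 0. Lengths are in m, angles in degrees, forces in N, time in s.
With the tool pointing down it reaches from about 0.4 to 0.825 m from the base axis. Payload 7 kg.
Tool frame: the origin (TCP) lies midway between the tips of the shut fingers; the grasp point (between the pads) lies 19 mm behind it; z points along the fingers, y is the line along which they close (so a half turn about z gives the same grasp; the last joint's range is limited). The gripper opens to 88 mm and grips with 3 to 60 N. Pads are 19 mm wide; open, the fingers measure 130 mm over their backs; the gripper's body (78 mm by 193 mm) begins 47 mm behind the grasp point.
Start: joints at [88.757, 20.546, 0.682, 0, -70.136, -16.507], TCP at [0.206, 0.643, 0.227] pointing down, gripper open.
Joint ranges: [-176.03, 176.03], [-82.01, 121.73], [-58.28, 71.71], [-173.87, 95.51], [-174.79, -0.11], [-173.66, 173.66]. Speed limits (degrees/s): [136.94, 136.94, 172.46, 180, 180, 180].

INTERFACE

Orientations are given as a 3x3 rotation matrix whose columns are the frame's x, y, z axes.
In Python, from rig import robot gives the robot as it stands. Calls block until the motion is done:
- robot.goto(position, orientation): joint-space move of the TCP to a pose.
- robot.servo_line(position, ori=None, speed=0.15): straight line of the TCP; ori=None keeps the orientation; speed is the mean speed in m/s.
- robot.movej(angles): joint-space move.
- robot.move_gripper(opening): opening from 0.0 (shut) to 1.0 (fully open); the grip force is fixed at half the most; returns when the fingers have stopped.
- robot.dwell(seconds).
- robot.ik(position, orientation): joint angles nearest the present ones, or None.
- robot.grab_frame(name): name is "side" or "top" or "wrist"; returns (picture, depth): 420x560x3 uint8, red, green, blue; 420x560 float32, m along the optical axis (not along the pixel's ray), 0 where there is no reading.
- robot.camera_info(name): a dict with "vfov" (degrees; the focal length in pixels is half the picture's height over the tangent of half this angle, whatever the lens; pixels are square), "cx", "cy" (the principal point, pixels), "view" (4x4, takes a point from world to camera coordinates); the wrist camera has in their place "T_tool_cam" (4x4, takes a point from camera to tool coordinates, whose origin is the TCP and whose axes are the flange's). Camera axes: x right, y down, z forward; pixel columns grow to the right and rows downward; lengths in m; the calibration is good to about 2 mm. A picture is of the moment at which its call begins: read the wrist's pose just before it. camera_info takes no time and is no camera call.
A pose or a line that the arm cannot do raises robot.Unreachable and nothing moves.
- robot.job_done(): hands the job in; it is judged then, once.
Readings, each from a call of its own:
- robot.read_t(): time.
- robot.read_qpos(): joint angles.
- robot.read_qvel(): joint speeds.
- robot.read_effort(): joint torques, N m.
- robot.read_position(): TCP position.
- robot.read_tcp_rot(): TCP orientation.
- robot.read_force(): force on the tool from outside, world axes, zero at the start.
- robot.read_ft_torque(): the same for the moment, N m.
- robot.read_grip_width(): opening from 0.0 (shut) to 1.0 (fully open).
- robot.read_finger_force(): force on a finger pad.
Only numpy, scipy, OpenCV 4.12 (cv2) and the standard library are available. Lean on these libraries where they do the work, as an engineer would, in place of code of your own. Each camera call takes 0.05 s, during which the arm holds its last target. There are 200 camera calls.

TASK

The crank screw of the small sample press is only resting on its nut, and its thread must be started without crossing it. Take the crank by its upright handle and turn it backward (anticlockwise seen from above) until the screw drops as the thread ends pass, then turn it forward (clockwise) one full turn from that drop and no further. Finish while still gripping the handle, holding the screw at rest in its started position, and leave the bottle, box and beaker beside the press where they stand.

Things in the scene. Friction and masses are not known exactly. Their poses are not given: they have to be found in the camera images.
- press: Fixed sample press: dark steel base plate 90 x 130 x 12 mm, two columns, an aluminium nut plate (34 x 126 mm, top at 80 mm) with a round threaded boss (diameter 34 mm, top at 100 mm). Origin: centre of the underside; z up, y along the nut plate. The upright screw stands in the boss and carries a crank arm on top.
- screw_axis (a point): Point on the vertical turning axis of the screw, 100 mm above the work surface, at the top of the boss.
- spindle (a joint): Turning angle of the screw, rad; grows when turned forward (clockwise from above), no stops over several turns. Starts between 1.2 and 5.4. Light friction, about 1 N at the handle; stays where it is left. Turning backward, the drop comes as the value falls a little (0.1 to 0.3) below 0, and again each whole turn below that.
- screw_height (a joint): Height of the screw, m; right-hand thread, 8 mm a turn. Before the drop the 0.4 kg screw rests on the thread's end and climbs when turned backward, up to 0; then it falls of its own weight to about -0.008 (in about 0.3 s). Forward from there the thread has caught: -0.016 one full turn after the drop. The screw cannot be pulled out.
- handle: Upright black handle, a round sleeve 16 mm in diameter, 30 mm tall, grasped from above; vertical axis 42 mm from the screw axis. Origin: centre of its underside, on the crank arm at the start. It spins freely on a thin pin (carry it round in a circle without turning the hand) and slides freely 0 to 22 mm up the pin, so that a hand gripping it raised does not hinder the screw's rise or drop.
- pin_top (a point): Top of the pin's head (11 mm in diameter) on the handle's axis, 55 mm above the crank arm's top face. The arm is 16 mm wide, its top 134 mm above the work surface when screw_height is 0, and goes up and down with the screw. Raise the handle about 8 mm on the pin before turning it back, and lower it 8 mm again during the forward turn; then neither end of its play is reached.
- reagent_d: Bystander: brown bottle with white cap, 44 mm diameter, 90 mm tall, behind the press; origin at the centre of its underside.
- slide_box: Bystander: small lidded box 57 x 87 x 32 mm, to the left of the press; origin at the centre of its underside.
- beaker_pp: Bystander: translucent plastic beaker, 51 mm diameter, 52 mm tall, to the right of the press; origin at the centre of its underside.

How it is judged (in metres and radians):
On the way, in this order (a step that is already met when the one before it is completed fails the run):
1. the screw has been turned backward up to the end of the thread (value of joint spindle below 0.8 rad and value of joint screw_height above -0.002 m).
2. the screw has dropped off the thread end by one pitch (value of joint spindle below 0.2 rad and value of joint screw_height between -0.0095 and -0.006 m), for 0.04 s.
At the end, for the whole second after the job is handed in: The screw stands one turn below the drop (screw_height -0.016, within 2 mm, which is a quarter turn either way), does not turn, and the fingers grip the handle with more than 3 N (value of joint screw_height between -0.018 and -0.014 m and velocity of joint spindle between -0.1 and 0.1 rad/s and contact force between the fingers and handle above 3 N); the arm keeps its last pose, push and grip.
It fails at once if the screw is turned down more than about a turn and a half past the drop (value of joint screw_height below -0.0205 m).
It fails at once if the brown reagent bottle is moved more than 20 mm or tipped (distance of reagent_d from where it was at the start of the episode above 0.02 m or angle between reagent_d's own z axis and vertical above 0.4 rad).
It fails at once if the slide box is moved more than 20 mm or tipped (distance of slide_box from where it was at the start of the episode above 0.02 m or angle between slide_box's own z axis and vertical above 0.4 rad).
It fails at once if the beaker is moved more than 20 mm or tipped (distance of beaker_pp from where it was at the start of the episode above 0.02 m or angle between beaker_pp's own z axis and vertical above 0.4 rad).
It also fails if it takes over 58 s, if anything falls off the work surface, if the arm or the gripper's body presses on something with over 40 N, if the wrist force passes 120 N, or if a joint passes its speed limit or range.

## Working session

There is one attempt and no reset: what is moved stays moved. The work goes in short steps, each a Python script; the robot and the scene stay as the last script left them, time stands still between calls to the robot, and variables do not carry over. Pictures are saved under pics/ and viewed, at most 10 in all, crops included, and the job is handed in when it is done.

```bash
mkdir -p pics; ls; python3 - <<'E'
from rig import robot
import cv2,numpy as np
for n in ["side","top"]:
    p,d=robot.grab_frame(n); np.savez(f"pics/{n}0.npz",p=p,d=d)
    cv2.imwrite(f"pics/{n}0.png",p[:,:,::-1]); print(n,robot.camera_info(n))
print(robot.camera_info("wrist"),robot.read_t(),robot.read_tcp_rot())
E
```

```text
pics
side {'vfov': 47.03915952080148, 'cx': 279.62685005462964, 'cy': 213.54100804271476, 'view': array([[-0.43126343, -0.90221715,  0.00400819,  0.19283865],
       [-0.63955602,  0.30257079, -0.70669584,  0.45366438],
       [ 0.63638035, -0.30733554, -0.70750613,  0.58782493],
       [ 0.        ,  0.        ,  0.        ,  1.        ]])}
top {'vfov': 51.272831407987624, 'cx': 284.0221582829041, 'cy': 213.41127244477084, 'view': array([[ 0.02628858, -0.99964797, -0.00358462, -0.04866586],
       [-0.98870906, -0.02547139, -0.14766724,  0.56081486],
       [ 0.14752395,  0.00742611, -0.98903061,  0.924941  ],
       [ 0.        ,  0.        ,  0.        ,  1.        ]])}
{'vfov': 61.513858912321375, 'cx': 280.00739673709364, 'cy': 206.10081842285604, 'T_tool_cam': array([[ 7.49325887e-04, -9.69310758e-01, -2.45837535e-01,
         6.50458716e-02],
       [ 9.99999692e-01,  6.68787882e-04,  4.11094127e-04,
         7.75101955e-04],
       [-2.34064795e-04, -2.45837767e-01,  9.69310960e-01,
        -1.57884294e-01],
       [ 0.00000000e+00,  0.00000000e+00,  0.00000000e+00,
         1.00000000e+00]])} 0.1 [[ 9.52373157e-01 -3.04934840e-01 -3.37572522e-04]
 [-3.04935004e-01 -9.52372073e-01 -1.44158640e-03]
 [ 1.18095275e-04  1.47586587e-03 -9.99998904e-01]]
```

View pics/top0.png

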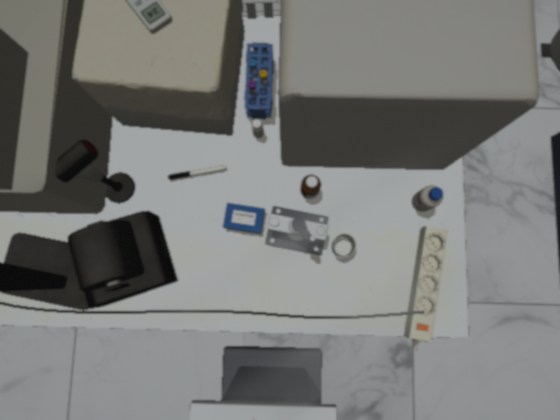

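View pics/side0.png

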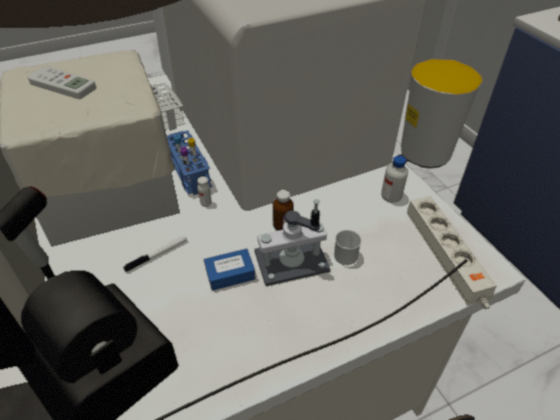

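```bash
cat > h.py <<'E'
import numpy as np,cv2
def cloud(info,d):
    H,W=d.shape; f=H/2/np.tan(np.radians(info["vfov"]/2)); v,u=np.mgrid[:H,:W]
    c=np.stack([(u-info["cx"])/f*d,(v-info["cy"])/f*d,d,np.ones_like(d)],-1)
    return c@np.linalg.inv(info["view"]).T
E
python3 - <<'E'
from rig import robot
from h import *
o=[]
for n,(u,v) in dict(top=(297,222),side=(295,235)).items():
    z=np.load(f"pics/{n}0.npz"); P=cloud(robot.camera_info(n),z["d"])
    if n=="top":
        for q in [(400,60),(160,60),(311,186),(345,245),(244,218),(300,165),(118,188),(335,100),(400,130)]: print(q,P[q[1],q[0],:3].round(3))
    m=(P[...,2]>.105)&(z["d"]>0); m[:v-60]=0;m[v+45:]=0;m[:,:u-50]=0;m[:,u+60:]=0
    vv,uu=np.where(m)
    dark=z["p"].max(-1)<70
    for name,mm in [("arm .12-.14",m&(P[...,2]>.115)&(P[...,2]<.14)),("dark>.142",m&dark&(P[...,2]>.142)&(P[...,2]<.3)),(">.175",m&(P[...,2]>.175)&(P[...,2]<.3))]:
        q=P[mm][:,:3]
        if len(q): print(n,name,len(q),q.mean(0).round(3),q.min(0).round(3),q.max(0).round(3))
    c=z["p"][v-40:v+40,u-50:u+50]; o.append(cv2.resize(c,(800,640) if 0 else (400,320),interpolation=cv2.INTER_CUBIC))
cv2.imwrite("pics/c.png",cv2.convertScaleAbs(np.hstack(o)[:,:,::-1],alpha=1.5))
E
```

```text
(400, 60) [ 0.727 -0.194  0.421]
(160, 60) [0.805 0.196 0.255]
(311, 186) [ 0.614 -0.09   0.092]
(345, 245) [ 0.498 -0.174  0.005]
(244, 218) [0.551 0.055 0.033]
(300, 165) [ 0.673 -0.067  0.042]
(118, 188) [0.613 0.343 0.027]
(335, 100) [ 0.674 -0.105  0.402]
(400, 130) [ 0.674 -0.229  0.284]
top arm .12-.14 258 [ 0.52  -0.07   0.129] [ 0.487 -0.098  0.121] [ 0.542 -0.051  0.137]
top >.175 25 [ 0.496 -0.089  0.184] [ 0.492 -0.094  0.182] [ 0.5   -0.085  0.187]
side arm .12-.14 412 [ 0.524 -0.069  0.128] [ 0.486 -0.097  0.115] [ 0.677 -0.033  0.139]
side dark>.142 80 [ 0.492 -0.087  0.154] [ 0.486 -0.094  0.143] [ 0.502 -0.082  0.166]
side >.175 38 [ 0.496 -0.089  0.183] [ 0.491 -0.094  0.176] [ 0.503 -0.084  0.186]
```

View pics/c.png

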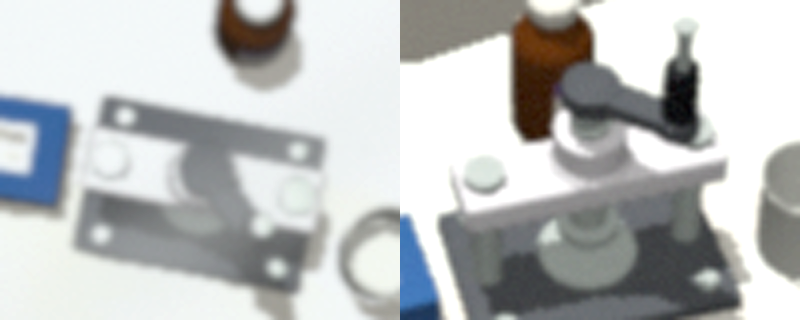

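```bash
cat >> h.py <<'E'
def R(yaw):
    c,s=np.cos(np.radians(yaw)),np.sin(np.radians(yaw))
    return np.array([[c,s,0],[s,-c,0],[0,0,-1.]])   # tool z down
E
python3 - <<'E'
from rig import robot
from h import *
for yaw in (0,180,-30,30,150,-150,90):
    print(yaw,[None if q is None else np.round(q,0) for q in (robot.ik(p,R(yaw)) for p in ([.496,-.089,.30],[.496,-.089,.14],[.571,-.063,.14],[.487,-.063,.14],[.529,-.021,.14]))])
E
```

```text
0 [array([ 12.,   2., -13.,   0., -75.,  78.]), array([ 12.,   9., -28.,   0., -54.,  78.]), array([ 13.,  15., -19.,   0., -56.,  77.]), array([ 16.,   8., -29.,   0., -53.,  74.]), array([ 19.,  11., -25.,   0., -54.,  71.])]
180 [array([  12.,    2.,  -13.,    0.,  -75., -102.]), array([  12.,    9.,  -28.,    0.,  -54., -102.]), array([  13.,   15.,  -19.,    0.,  -56., -103.]), array([  16.,    8.,  -29.,    0.,  -53., -106.]), array([  19.,   11.,  -25.,    0.,  -54., -109.])]
-30 [array([ 12.,   2., -13.,   0., -75.,  48.]), array([ 12.,   9., -28.,   0., -54.,  48.]), array([ 13.,  15., -19.,   0., -56.,  47.]), array([ 16.,   8., -29.,   0., -53.,  44.]), array([ 19.,  11., -25.,   0., -54.,  41.])]
30 [array([ 12.,   2., -13.,   0., -75., 108.]), array([ 12.,   9., -28.,   0., -54., 108.]), array([ 13.,  15., -19.,   0., -56., 107.]), array([ 16.,   8., -29.,   0., -53., 104.]), array([ 19.,  11., -25.,   0., -54., 101.])]
150 [array([  12.,    2.,  -13.,    0.,  -75., -132.]), array([  12.,    9.,  -28.,    0.,  -54., -132.]), array([  13.,   15.,  -19.,    0.,  -56., -133.]), array([  16.,    8.,  -29.,    0.,  -53., -136.]), array([  19.,   11.,  -25.,    0.,  -54., -139.])]
-150 [array([ 12.,   2., -13.,   0., -75., -72.]), array([ 12.,   9., -28.,   0., -54., -72.]), array([ 13.,  15., -19.,   0., -56., -73.]), array([ 16.,   8., -29.,   0., -53., -76.]), array([ 19.,  11., -25.,   0., -54., -79.])]
90 [array([ 12.,   2., -13.,   0., -75., 168.]), array([ 12.,   9., -28.,   0., -54., 168.]), array([ 13.,  15., -19.,   0., -56., 167.]), array([ 16.,   8., -29.,   0., -53., 164.]), array([ 19.,  11., -25.,   0., -54., 161.])]
```

```bash
python3 - <<'E'
from rig import robot
from h import *
P=np.concatenate([cloud(robot.camera_info(n),np.load(f"pics/{n}0.npz")["d"])[np.load(f"pics/{n}0.npz")["d"]>0][:,:3] for n in("top","side")])
print("max z (cm) rows x, cols y .6..-.3")
print("      ",*["%3d"%(100*y) for y in np.arange(.6,-.31,-.05)])
for x in np.arange(0,.85,.05):
    r=[]
    for y in np.arange(.6,-.31,-.05):
        m=(abs(P[:,0]-x)<.025)&(abs(P[:,1]-y)<.025); r.append("%3d"%(100*P[m,2].max()) if m.sum()>2 else "  .")
    print("%.2f  "%x,*r)
E
```

```text
max z (cm) rows x, cols y .6..-.3
        60  54  49  44  39  34  29  24  19  14   9   4   0  -5 -10 -15 -20 -25 -30
0.00   -72 -72 -72 -72 -72 -72 -72 -72 -64 -63   .   .   .   .   . -63 -63 -72 -72
0.05   -72 -72 -72 -72 -72 -73 -72 -72  71 -62   .   .   .   .   . -62 -63 -72 -72
0.10   -72 -72 -72 -72 -72 -72 -72 -72 -63   0   0   0  26  25   0   0 -63 -72 -72
0.15   -72 -72 -72 -72 -72 -72 -72 -72 -64   0   0   0   0   0   0   0 -63 -73 -72
0.20   -72 -72 -72 -72 -72 -72 -72 -72 -72 -72 -72 -72 -72 -72 -72 -72 -73 -72 -72
0.25     .   .   .   .   .   .   .   .   .   .   .   .   .   .   .   .   .   .   .
0.30     0   0   0   0   0   0   0   0   0   0   0   0   0   0   0   0   0   0   5
0.35     1   1   1   2   6  11  11   1   1   1   1   1   1   1   1   2   2   4   5
0.40     1   1   1   1  34  37  20  19   9   0   0   0   0   0   0   0   0   0   4
0.45     1   1  19  27  25  19  20  19   9   0   0   0   0   0   1   5   5   0   2
0.50     1   1   1   1  17  20  20  18   8   0   0   3   8  13  18   8   5   0   0
0.55     6  14  21  29  31  27  10   9   0   0   3   3   9  13  13   8   0   0   0
0.60     .   .   .  27  32  27  25   0   0   0   3   3   3   7   9   0   0   0   4
0.65     .   .   .  27  33  27  25   1   1   1   1   0   0  41  41  41  41  41  41
0.70     .   .   .  32  34  27   0   0   0   0   1   0  40  42  42  42  42  42  42
0.75     .   .   .  33  34  27  25  25  26  25  25   7  40  42  42  42  42  42  42
0.80     .   .   .  34  35  27  26  25  25  26  25   6  40  42  42  42  42  42  42
```

```bash
python3 - <<'E'
from rig import robot
from h import *
p0=robot.read_position(); 
a=robot.ik([p0[0],p0[1],.52],robot.read_tcp_rot()); b=robot.ik([.46,-.085,.52],R(180)); print(a,b)
robot.servo_line([p0[0],p0[1],.52],speed=.3)
robot.goto([.46,-.085,.52],R(180)); robot.servo_line([.485,-.089,.31],speed=.25)
robot.move_gripper(.55)
T=np.eye(4);T[:3,:3]=robot.read_tcp_rot();T[:3,3]=robot.read_position()
p,d=robot.grab_frame("wrist"); np.savez("pics/w1.npz",p=p,d=d,T=T); cv2.imwrite("pics/w1.png",p[:,:,::-1])
print(robot.read_t(),T.round(3))
E
```

```text
[ 8.87575383e+01  1.97411313e+01  3.64199790e+01 -1.83245352e-02
 -1.06761844e+02 -1.65170690e+01] [  13.73662589   -2.51671997    9.71503183    0.         -102.2317518
 -103.73662589]
5.8333 [[-1.    -0.    -0.     0.485]
 [-0.     1.    -0.    -0.089]
 [ 0.    -0.    -1.     0.31 ]
 [ 0.     0.     0.     1.   ]]
```

View pics/w1.png

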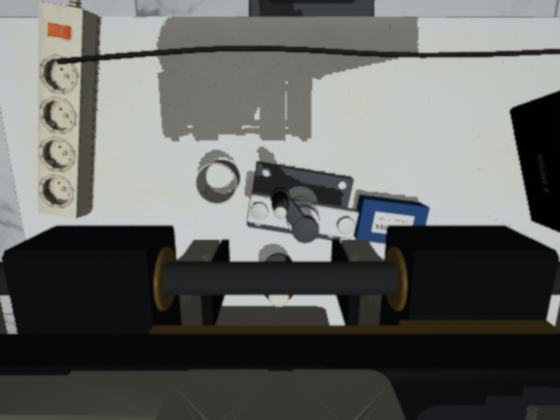

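```bash
cat >> h.py <<'E'
def wcloud(info,z):
    return cloud(dict(info,view=np.linalg.inv(z["T"]@info["T_tool_cam"])),z["d"])
E
python3 - <<'E'
from rig import robot
from h import *
z=np.load("pics/w1.npz"); P=wcloud(robot.camera_info("wrist"),z)
m=(z["d"]>0);m[:, :245]=0;m[:,360:]=0;m[:160]=0;m[248:]=0
def st(n,mm):
    q=P[mm][:,:3]; print(n,len(q),np.median(q,0).round(4),((q.min(0)+q.max(0))/2).round(4),q.min(0).round(4),q.max(0).round(4)); return q
st("pin",m&(P[...,2]>.178))
a=m&(P[...,2]>.117)&(P[...,2]<.142); q=st("arm",a)
for lo in (.12,.122,.124,.126,.128,.13,.132,.134,.136): print(lo,((q[:,2]>=lo)&(q[:,2]<lo+.002)).sum(),end="; ")
dt=cv2.distanceTransform(a.astype(np.uint8),cv2.DIST_L2,5); v,u=np.unravel_index(dt.argmax(),dt.shape); print("\nhub",u,v,dt.max(),P[v,u,:3])
c=m&(P[...,2]>.076)&(P[...,2]<.086); st("nut plate",c)
E
python3 - <<'E'
import cv2;p=cv2.imread('pics/w1.png')[155:250,235:375]
cv2.imwrite('pics/w1c.png',cv2.convertScaleAbs(cv2.resize(p,None,fx=5,fy=5,interpolation=cv2.INTER_CUBIC),alpha=1.5))
E
```

```text
pin 343 [ 0.4745 -0.0634  0.3147] [ 0.4867 -0.0739  0.2528] [ 0.4725 -0.0946  0.1811] [ 0.5009 -0.0532  0.3245]
arm 979 [ 0.5211 -0.0703  0.1284] [ 0.515  -0.0742  0.1297] [ 0.4865 -0.0985  0.1181] [ 0.5434 -0.0499  0.1414]
0.12 16; 0.122 21; 0.124 25; 0.126 298; 0.128 550; 0.13 32; 0.132 1; 0.134 11; 0.136 11; 
hub 302 225 10.7876 [ 0.52368498 -0.06743441  0.1292727 ]
nut plate 1831 [ 0.5295 -0.0426  0.08  ] [ 0.5291 -0.0637  0.081 ] [ 0.5029 -0.1275  0.076 ] [5.553e-01 1.000e-04 8.600e-02]
```

View pics/w1c.png

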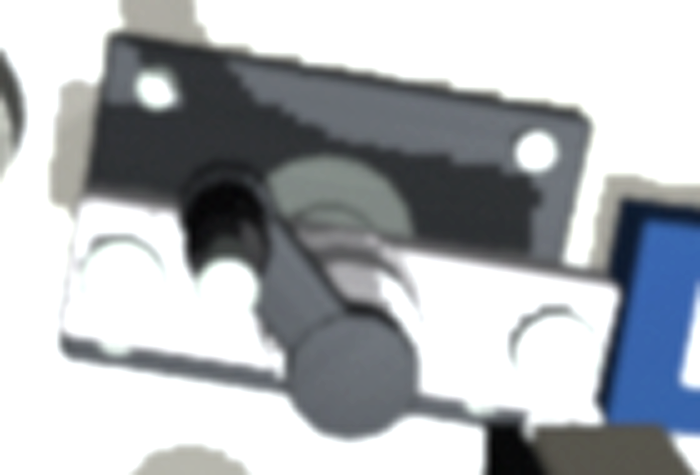

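```bash
python3 - <<'E'
from rig import robot
from h import *
z=np.load("pics/w1.npz"); i=robot.camera_info("wrist"); M=z["T"]@i["T_tool_cam"]; f=210/np.tan(np.radians(i["vfov"]/2))
def ray(u,v,h):
    d=M[:3,:3]@[(u-i["cx"])/f,(v-i["cy"])/f,1]; return M[:3,3]+d*(h-M[2,3])/d[2]
a=ray(305.4,230.2,.1285);p=ray(280.6,212.6,.184);print(a,p,np.hypot(*(a-p)[:2]))
E
```

```text
[ 0.52941309 -0.06386293  0.1285    ] [ 0.49585344 -0.08901918  0.184     ] 0.04194147590366875
```

```bash
cat >> h.py <<'E'
from rig import robot
C=np.array([.5294,-.0637]); YAW=-160
def ang():
    p=robot.read_position(); return np.degrees(np.arctan2(p[1]-C[1],p[0]-C[0]))
def pt(a,z,r=.042): return [C[0]+r*np.cos(np.radians(a)),C[1]+r*np.sin(np.radians(a)),z]
def armz(a,save=None):
    """height of the crank arm's top from the wrist depth, within its footprint at handle angle a"""
    T=np.eye(4);T[:3,:3]=robot.read_tcp_rot();T[:3,3]=robot.read_position()
    p,d=robot.grab_frame("wrist"); P=wcloud(robot.camera_info("wrist"),dict(T=T,d=d))
    u=np.array([np.cos(np.radians(a)),np.sin(np.radians(a))]); q=P[...,:2]-C
    s=q@u; n=q@[-u[1],u[0]]
    m=(d>0)&(((abs(n)<.006)&(s>0)&(s<.034))|(np.hypot(s,n)<.010))&(P[...,2]>.108)&(P[...,2]<.138)
    if save: cv2.imwrite(save,p[:,:,::-1])
    return (np.median(P[m,2]) if m.sum()>8 else np.nan), int(m.sum())
E
python3 - <<'E'
from h import *
robot.goto([.4958,-.089,.25],R(YAW)); print("arm",armz(-143))
robot.servo_line([.4958,-.089,.132],speed=.1)
robot.move_gripper(0); print(robot.read_grip_width()*88,robot.read_finger_force(),robot.read_force().round(1),ang())
robot.servo_line([.4958,-.089,.141],speed=.04); print(robot.read_force().round(1))
a=ang()
for k in range(1,4):
    robot.servo_line(pt(a+8*k,.141),speed=.06); print(robot.read_t(),ang(),robot.read_force().round(1),robot.read_finger_force())
print(armz(a+24,"pics/w2.png"))
E
```

```text
arm (np.float64(0.12845794227974566), 665)
15.577759789541272 29.99998927116394 [-0.   1.5  0.6] -143.02344836118883
[ 0.1 -0.  -0.5]
8.9167 -134.38511804231925 [ 0.  -1.5 -0.7] 29.99979794025421
9.1667 -126.3562815879351 [-0.1 -2.3 -0.7] 29.99990612268448
9.4167 -118.37038657299343 [-0.7 -1.  -0.4] 29.999761283397675
(nan, 0)
```

View pics/w2.png

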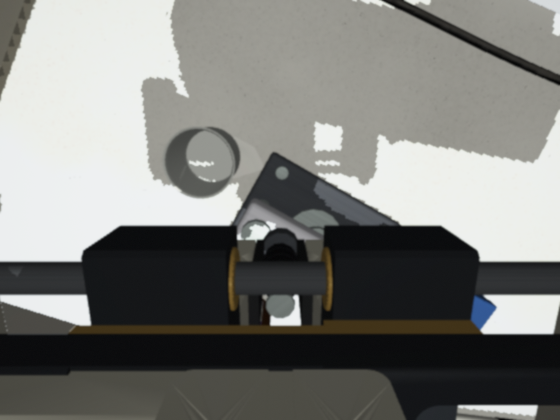

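```bash
python3 - <<'E'
from h import *
a=ang()
while a<0:
    a=min(a+10,0); robot.servo_line(pt(a,.141),speed=.06)
    if a>-75: z,n=armz(a); print(round(a),round(z,4),n,robot.read_force().round(1))
print(robot.read_t()); armz(a,"pics/w3.png")
p,d=robot.grab_frame("side"); cv2.imwrite("pics/s3.png",cv2.resize(p[150:300,200:400],(560,420))[:,:,::-1])
a3=cv2.imread("pics/w3.png")[100:,140:420]; b=cv2.imread("pics/s3.png"); cv2.imwrite("pics/c3.png",np.hstack([cv2.resize(a3,(240,274)),cv2.resize(b,(365,274))]))
E
```

```text
-69 0.1293 50 [ 3.1 -4.4 -0.7]
-59 0.1302 447 [ 4.  -3.9 -0.3]
-49 0.1306 1232 [ 4.5 -2.9 -0.3]
-39 0.1308 1965 [ 4.8 -1.9  0.1]
-29 0.1311 2305 [ 5.1 -1.   0. ]
-19 0.1312 2419 [ 5.5 -0.3 -0.5]
-9 0.1314 2470 [4.4 1.1 0.2]
0 0.1316 2506 [ 4.2  1.2 -1.1]
13.1417
```

View pics/c3.png

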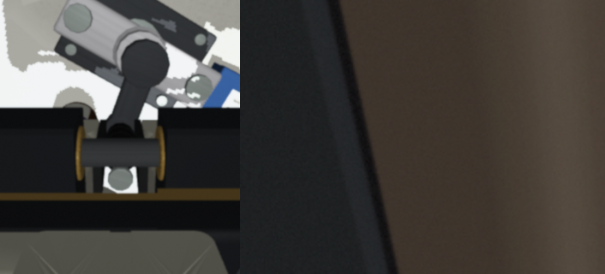

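```bash
python3 - <<'E'
from h import *
a=0; hi=.131; k=0
while a<210:
    a+=8; robot.servo_line(pt(a,.141),speed=.06); z,n=armz(a); k+=1
    if k%3==0 or not z>hi-.001: print(a,round(z,4),n,robot.read_force().round(1))
    if n<30: break
    if z<hi-.004: break
    hi=max(hi,z)
robot.dwell(.4); print("after",armz(a,"pics/w4.png"),a,robot.read_t(),robot.read_force().round(1))
E
```

```text
24 0.1322 2543 [ 3.7  3.1 -0.4]
48 0.1327 2492 [ 0.5  3.2 -0.8]
72 0.1333 2114 [-1.1  0.9 -0.9]
96 0.1339 314 [-0.7 -3.5 -0.2]
104 0.1325 23 [ 0.9 -4.4 -1.3]
after (np.float64(0.1327927367689636), 25) 104 17.5917 [ 1.1 -4.8 -0.4]
```

```bash
python3 - <<'E'
from h import *
a=104; p=robot.read_position(); robot.goto(p,R(-105)); print(robot.read_t(),armz(a),robot.read_force().round(1))
while a<200:
    a+=5; robot.servo_line(pt(a,.141),speed=.06); z,n=armz(a); print(a,round(z,4),n,robot.read_force().round(1))
    if n<30 or z<.130: break
robot.dwell(.4); print("after",armz(a,"pics/w5.png"),a,ang(),robot.read_t())
E
```

```text
18.5083 (np.float64(0.13390803052307235), 2523) [ 4.8 -7.5  0. ]
109 0.134 2462 [ 3.2 -9.3  0.2]
114 0.1341 2441 [ 3.3 -7.9 -1.7]
119 0.1339 2384 [ 3.5 -8.8 -0.3]
124 0.1332 2298 [ 3.9 -8.8 -0. ]
129 0.1264 2175 [ 4.1 -7.7 -1. ]
after (np.float64(0.12645178395109835), 2182) 129 127.6474532943236 20.5083
```

```bash
python3 - <<'E'
from h import *
robot.goto(robot.read_position(),R(-160)); a=129; ok=True; F=0
while a>-225:
    a=max(a-8,-225); robot.servo_line(pt(a,.141-.008*(129-a)/370),speed=.07)
    f=np.linalg.norm(robot.read_force()); F=max(F,f)
    if f>30: print("force",a,robot.read_force()); break
print(robot.read_t(),a,F,robot.read_finger_force())
robot.goto(robot.read_position(),R(-105)); print(armz(a,"pics/w6.png"),ang(),robot.read_position().round(4),robot.read_t())
E
```

```text
32.675 -225 5.8442954262424465 29.999767541885376
(np.float64(0.11867118636152674), 1958) 134.73373642437042 [ 0.5007 -0.0347  0.1339] 33.6417
```

View pics/w6.png

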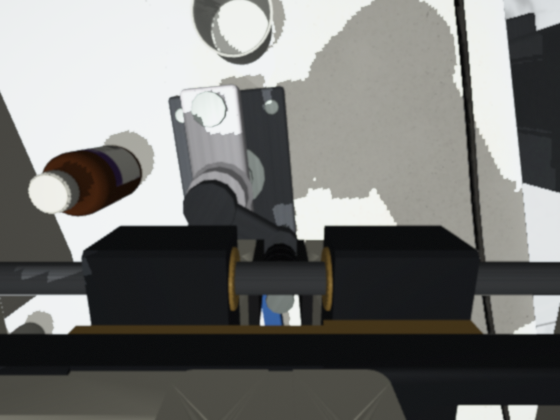

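```bash
python3 - <<'E'
from h import *
for a in (-232,-239): robot.servo_line(pt(a,.1333),speed=.05)
robot.dwell(.5); print(armz(-239),robot.read_finger_force(),robot.read_force().round(1),robot.read_t())
print(robot.job_done())
E
```

```text
(np.float64(0.118291438361658), 2284) 29.999821186065674 [ 5.1 -6.5 -1.6] 34.6917
the job is handed in; nothing more can be done
None
```

I handed the job in at 34.7 s; the screw was turned back until it dropped (crank arm top 134.1 to 126.4 mm) and then forward about one turn to 118.3 mm (about -0.016 m), with the handle still gripped at 30 N and the arm kept clear of the bottle, box and beaker; the verdict was not reported back.

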